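Sort sanding blocks by drag

ROBOT

A 6-joint arm with a two-finger parallel gripper is mounted at the origin on a cart in front of the work surface, level with it; the furniture and walls round the work are solid. World frame = base frame: x ahead of the robot, y to its left, z up, the work surface at z = 0. Lengths are in m, angles in rad, forces in N, time in s.
With the tool pointing down it reaches from about 0.275 to 1 m from the base axis. Payload 8.4 kg.
Tool frame: the origin (TCP) lies on the centre line of the jaws, within the pads' length; the fingertips stand 17 mm ahead of it and the grasp point (between the pads) lies 2 mm behind it (bot.tcp_to_tips is the y of the fingertips in the tool frame, in m); y points along the fingers, z is the direction in which the jaws open and shut, and the axes are right-handed (so a half turn about y gives the same grasp; the last joint's range is limited). The gripper opens to 85 mm and grips with 20 to 120 N. Pads are 22 mm wide; open, the fingers measure 114 mm over their backs; the gripper's body (76 mm by 85 mm) begins 54 mm behind the grasp point. The pads swing forward as they close: fully open they stand 13 mm farther back than shut.
Start: joints at [-0.002, 0.353, 1.633, -0, 1.155, -0.002], TCP at [0.625, -0, 0.248] pointing down, gripper open.
Joint ranges: [-2.63, 2.63], [-0.92, 2.1], [0.06, 2.66], [-1.3, 4.44], [0, 2.69], [-3.02, 3.02]. Speed limits (rad/s): [2.22, 2.22, 2.79, 3.14, 3.14, 3.14].

INTERFACE

Orientations are given as a unit quaternion [x, y, z, w].
In Python, from workcell import bot, hand, kinematics, get_obs, vision, hand_in gives the robot as it stands. The module is installed in compiled form; this text tells all that it offers. Calls block until the motion is done:
- bot.reach(position, orientation): joint-space move of the TCP to a pose.
- bot.servo_line(position, ori=None, velocity=0.15): straight line of the TCP; ori=None keeps the orientation; velocity is the mean speed in m/s.
- bot.goto_joints(angles): joint-space move.
- hand.move_gripper(opening, strength=None): finger opening in m; strength is the grip in N (None keeps the last); returns when the fingers have stopped.
- bot.dwell(seconds).
- kinematics.solve_ik(position, orientation): joint angles nearest the present ones, or None.
- get_obs(): the state.
- vision.read_camera(name): name is "scene" or "side" or "wrist"; returns a dict with "frame" (480x640x3 uint8, red, green, blue), "intrinsics" (3x3 intrinsics, pixels), "view" (4x4, takes a point from world to camera coordinates). Camera axes: x right, y down, z forward; pixel columns grow to the right and rows downward; lengths in m; the calibration is good to about 2 mm. The wrist camera is an equidistant fisheye: a pixel r from the principal point sees the ray r / f radians off the axis. A picture is of the moment at which its call begins. There is no depth.
A pose or a line that the arm cannot do raises bot.IKError and nothing moves.
- hand_in(): hands the job in, once; it reports no verdict.
The state is a dict: "time_s": time; "joint_pos": joint angles; "joint_vel": joint speeds; "joint_efforts": joint torques, N m; "position": TCP position; "orientation": TCP orientation; "wrist_force": force on the tool from outside, world axes, zero at the start; "ft_torque": the same for the moment, N m; "gripper_width": finger opening in m.
Only numpy, scipy, OpenCV 4.12 (cv2) and the standard library are available. Lean on these libraries where they do the work, as an engineer would, in place of code of your own. Each camera call takes 0.05 s, during which the arm holds its last target.

TASK

Two sanding blocks look alike, but each may be still gritty or worn smooth: hold each, the left one first, flat on the steel plate with a light press (about 5 to 10 N, never more than 25 N), and drag it along for a second or two to feel how hard it drags. Put every gritty block in the green tray and every worn one in the red tray, lying flat, and leave the tape measure and the pencil alone.

Things in the scene. Friction and masses are not known exactly. Their poses are not given: they have to be found in the camera images.
- left_centre (a point): Sanding block that starts on the robot's left (+y): brown cork-like block with a dark sole, 60 (own x) x 100 (own y) x 40 mm high, about 0.2 kg; grasp it across the 60 mm. This point is at its centre, about 20 mm (within 2) above its underside; own z up.
- right_centre (a point): Sanding block that starts on the robot's right (-y): brown cork-like block with a dark sole, 60 (own x) x 100 (own y) x 40 mm high, about 0.2 kg; grasp it across the 60 mm. This point is at its centre, about 20 mm (within 2) above its underside; own z up.
- left_block: The left block itself; origin at the centre of its underside, axes as above. It may be gritty or worn, drawn anew each time, independently of the other block; nothing shows which. Slid flat on the steel plate, a gritty sole drags with half to three quarters of the force that presses it down, a worn one with less than a fifth of it.
- right_block: The right block itself; origin at the centre of its underside, axes as above. It may be gritty or worn, drawn anew each time, independently of the other block; nothing shows which. Slid flat on the steel plate, a gritty sole drags with half to three quarters of the force that presses it down, a worn one with less than a fifth of it.
- plate_base: Base board, fixed to the bench between the blocks, that carries the steel plate, both 130 (own x) x 260 mm (own y, the long way, about across in front of the robot). Origin under its centre; the steel plate's flat top is 20 mm higher. The plate stands on rubber buffers and gives straight down by about 1 mm per 5 N, at most 5.5 mm.
- green_tray: Open green tray, 130 (own x) x 230 (own y) x 16 mm high outside, walls and floor 4 mm, fixed to the bench; origin under its centre, z up. It takes both blocks side by side (if both are of a kind) with their length along its x, each about 52 mm from its centre along its y. For gritty blocks. The two trays may change sides.
- red_tray: Open red tray, 130 (own x) x 230 (own y) x 16 mm high outside, walls and floor 4 mm, fixed to the bench; origin under its centre, z up. It takes both blocks side by side (if both are of a kind) with their length along its x, each about 52 mm from its centre along its y. For worn blocks. The two trays may change sides.
- tape_centre (a point): Yellow tape measure, 35 x 84 x 69 mm, loose bystander at the right; this point is its centre.
- pencil_centre (a point): Red carpenter's pencil, 9 x 165 x 8 mm, loose bystander near the robot at the left; this point is its centre.
Things that resemble listed ones, but are neither listed nor needed, are in the scene too. What is shaped like the right_block but orange is not meant.

How it is judged:
On the way, in this order (a step that is already met when the one before it is completed fails the run):
1. the left block is held flat on the steel plate, pressed with more than 3 N, and slid faster than 12 mm/s for 0.4 s (contact force between left_block and plate_base above 3 N and linear speed of left_block above 0.012 m/s and contact force between the fingers and left_block above 1 N and angle between left_centre's own z axis and vertical below 0.12 rad), for 0.4 s.
2. then the right block likewise (contact force between right_block and plate_base above 3 N and linear speed of right_block above 0.012 m/s and contact force between the fingers and right_block above 1 N and angle between right_centre's own z axis and vertical below 0.12 rad), for 0.4 s.
At the end, for the whole second after the job is handed in: Each gritty block lies in the green tray and each worn block in the red tray: its centre within 35 mm (tray's x) and 90 mm (tray's y) of the tray's centre and less than 35 mm above the bench, tilted less than 0.12 rad, at rest (((z of left_grit_0 in the frame of left_worn above 0.002 m and (x of left_centre in the frame of red_tray between -0.035 and 0.035 m and y of left_centre in the frame of red_tray between -0.09 and 0.09 m and height (world z) of left_centre below 0.035 m)) or (not (z of left_grit_0 in the frame of left_worn above 0.002 m) and (x of left_centre in the frame of green_tray between -0.035 and 0.035 m and y of left_centre in the frame of green_tray between -0.09 and 0.09 m and height (world z) of left_centre below 0.035 m))) and ((z of right_grit_0 in the frame of right_worn above 0.002 m and (x of right_centre in the frame of red_tray between -0.035 and 0.035 m and y of right_centre in the frame of red_tray between -0.09 and 0.09 m and height (world z) of right_centre below 0.035 m)) or (not (z of right_grit_0 in the frame of right_worn above 0.002 m) and (x of right_centre in the frame of green_tray between -0.035 and 0.035 m and y of right_centre in the frame of green_tray between -0.09 and 0.09 m and height (world z) of right_centre below 0.035 m))) and angle between each of left_centre, right_centre's own z axis and vertical below 0.12 rad and linear speed of each of left_block, right_block below 0.02 m/s); the robot touches nothing.
It fails at once if a block bears on the steel plate with more than 30 N (contact force between any of left_block, right_block and plate_base above 30 N).
It fails at once if the tape measure or the pencil is moved by more than 30 mm (distance of any of tape_centre, pencil_centre from where it was at the start of the episode above 0.03 m).
It also fails if it takes over 72 s, if anything falls off the work surface, if the arm or the gripper's body presses on something with over 40 N, if the wrist force passes 120 N, or if a joint passes its speed limit or range.

## Working session

There is one attempt and no reset: what is moved stays moved. The work goes in short steps, each a Python script; the robot and the scene stay as the last script left them, time stands still between calls to the robot, and variables do not carry over. Pictures are saved under pics/ and viewed, and the job is handed in when it is done.

```bash
mkdir -p pics; python3 - <<'E'
from workcell import vision,get_obs,bot
import cv2,numpy as np
for n in ["scene","side","wrist"]:
    d=vision.read_camera(n); cv2.imwrite(f"pics/{n}0.png",d["frame"][:,:,::-1])
    print(n,d["intrinsics"].round(1).tolist(),d["view"].round(3).tolist())
o=get_obs();print(o,bot.tcp_to_tips)
E
```

```text
scene [[490.1, 0.0, 323.8], [0.0, 490.1, 240.2], [0.0, 0.0, 1.0]] [[0.549, -0.836, 0.02, -0.336], [-0.478, -0.333, -0.813, 0.274], [0.686, 0.437, -0.582, 0.873], [0.0, 0.0, 0.0, 1.0]]
side [[593.9, 0.0, 324.3], [0.0, 593.9, 241.5], [0.0, 0.0, 1.0]] [[0.879, -0.477, -0.014, -0.467], [-0.224, -0.387, -0.894, 0.138], [0.421, 0.789, -0.447, 1.522], [0.0, 0.0, 0.0, 1.0]]
wrist [[371.6, 0.0, 322.9], [0.0, 371.6, 246.9], [0.0, 0.0, 1.0]] [[1.0, -0.0, -0.002, -0.623], [0.0, -0.954, 0.298, -0.039], [-0.002, -0.298, -0.954, 0.38], [0.0, 0.0, 0.0, 1.0]]
{'time_s': 0.15, 'joint_pos': array([-2.37504171e-03,  3.53499163e-01,  1.63397416e+00, -2.70397316e-05,
        1.15521726e+00, -2.42260977e-03]), 'joint_vel': array([-0.00118667, -0.00074685, -0.00094934,  0.00072842, -0.00171054,
       -0.00071446]), 'joint_efforts': array([-7.39769093e-04, -6.05638933e+01, -3.42338884e+01, -2.29960733e-05,
        6.16452831e-03, -4.00942213e-05]), 'position': array([6.24641375e-01, 8.39487549e-06, 2.47723177e-01]), 'orientation': array([ 0.50029457, -0.50025427,  0.49971633, -0.49973453]), 'wrist_force': array([ 0.20885074, -0.17757529, -0.09191976]), 'ft_torque': array([ 0.00687687, -0.04610713,  0.01133267]), 'gripper_width': 0.08534734104600675} 0.017
```

View pics/scene0.png

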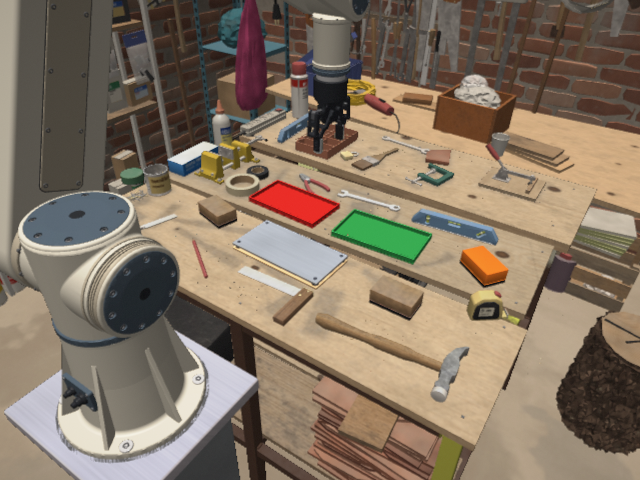

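View pics/side0.png

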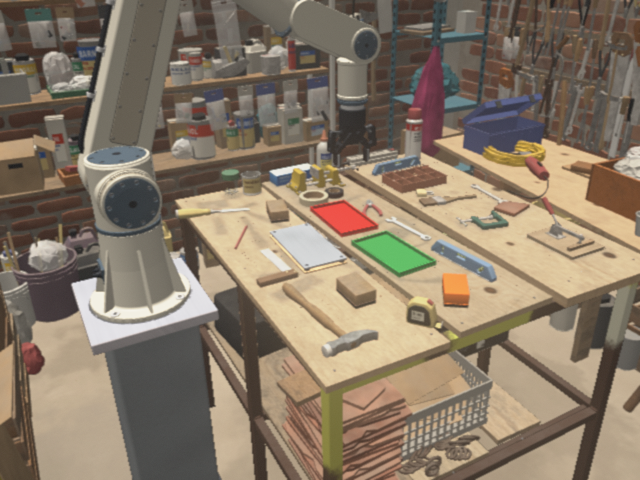

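View pics/wrist0.png

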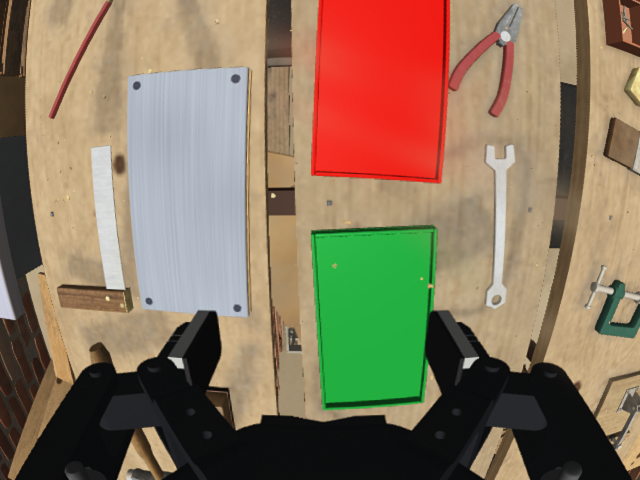

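The wrist view shows plate (~190,190), red tray (~380,90), green tray (~375,317). The left block in the scene view is at (217,210), and the right block at (397,297). The orange decoy is at (484,265). Next I'll enlarge the crops.

```bash
python3 - <<'E'
import cv2,numpy as np
s=cv2.imread("pics/scene0.png");d=cv2.imread("pics/side0.png")
def c(im,x,y,w,h): return cv2.resize(im[y:y+h,x:x+w],(w*6,h*6),interpolation=cv2.INTER_CUBIC)
a=np.vstack([np.hstack([c(s,190,185,60,48),c(s,362,267,66,48)]),np.hstack([c(d,255,190,60,48),c(d,325,265,66,48)])])
cv2.imwrite("pics/crop1.png",a);print(a.shape)
E
```

```text
(576, 756, 3)
```

View pics/crop1.png

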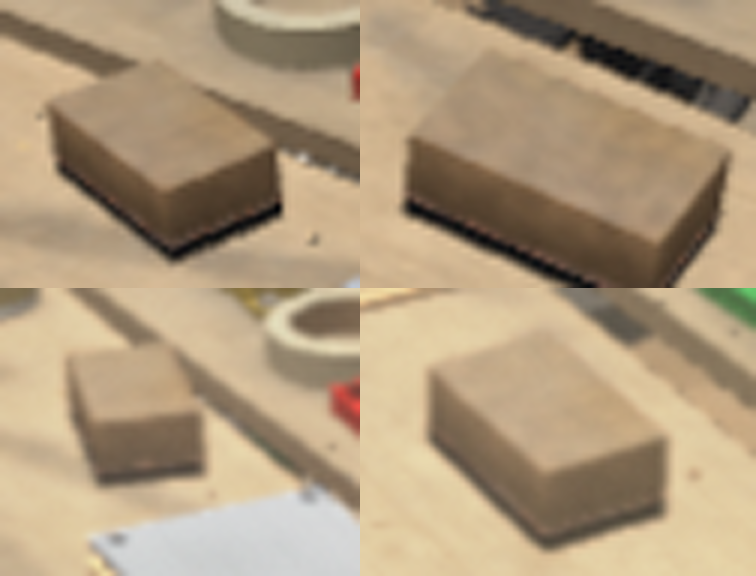

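```bash
cat > geo.py <<'E'
import numpy as np
from scipy.spatial.transform import Rotation as R
def back(cam,px,z,fish=False):
    K=cam["intrinsics"];V=cam["view"];out=[]
    for u,v in px:
        a=np.array([(u-K[0,2])/K[0,0],(v-K[1,2])/K[1,1]])
        if fish:
            r=np.linalg.norm(a); d=np.r_[a/r*np.sin(r),np.cos(r)]
        else: d=np.r_[a,1]
        d=V[:3,:3].T@d; c=-V[:3,:3].T@V[:3,3]
        out.append((c+d*(z-c[2])/d[2])[:2])
    return np.array(out)
def summ(n,P):
    e=np.diff(np.vstack([P,P[:1]]),axis=0)
    L=np.linalg.norm(e,axis=1)
    a=np.degrees(np.arctan2(e[:,1],e[:,0]))%180
    print(n,"c",P.mean(0).round(4),"L",L.round(3),"ang",a.round(1))
def ori(phi): # jaw axis (tool z) at angle phi in xy, tool y down
    z=np.array([np.cos(phi),np.sin(phi),0]);y=np.array([0,0,-1.]);x=np.cross(y,z)
    return R.from_matrix(np.c_[x,y,z]).as_quat()
E
python3 - <<'E'
from geo import *
from workcell import vision
from scipy.spatial.transform import Rotation as R
cs={n:vision.read_camera(n) for n in("scene","side","wrist")}
A=np.array
summ("Lsc",back(cs["scene"],A([(48,105),(152,62),(277,150),(165,190)])/6+[190,185],.04))
summ("Lsd",back(cs["side"],A([(68,64),(172,55),(202,122),(92,133)])/6+[255,190],.04))
summ("Rsc",back(cs["scene"],A([(50,138),(130,50),(370,152),(298,240)])/6+[362,267],.04))
summ("Rsd",back(cs["side"],A([(70,82),(185,42),(307,149),(185,184)])/6+[325,265],.04))
summ("plate",back(cs["wrist"],A([(128,75),(250,67),(247,317),(135,308)]),.02,True))
summ("green",back(cs["wrist"],A([(311,231),(437,226),(424,403),(323,408)]),.016,True))
summ("redsc",back(cs["scene"],A([(282,181),(340,203),(307,225),(248,200)]),.016))
print(back(cs["wrist"],A([(312,176),(441,183)]),.016,True))
from workcell import kinematics,get_obs
print(R.from_quat(get_obs()["orientation"]).as_matrix().round(2))
E
```

```text
Lsc c [0.5052 0.2756] L [0.056 0.101 0.055 0.095] ang [168.2  76.  161.2  76.6]
Lsd c [0.5065 0.2747] L [0.058 0.096 0.059 0.098] ang [162.5  74.6 164.   73.9]
Rsc c [ 0.4716 -0.279 ] L [0.06  0.097 0.056 0.096] ang [179.3  88.9 178.1  91.3]
Rsd c [ 0.47   -0.2796] L [0.06  0.101 0.057 0.094] ang [  4.9  88.4 178.4  89.9]
plate c [0.4803 0.0167] L [0.131 0.258 0.137 0.26 ] ang [177.1  86.9 177.9  85.4]
green c [ 0.6817 -0.1322] L [0.129 0.233 0.13  0.229] ang [ 2.6 93.2  1.  93. ]
redsc c [0.6749 0.1438] L [0.212 0.146 0.21  0.145] ang [ 87.9 175.   87.7 175.6]
[[0.61243919 0.03530927]
 [0.74082131 0.03062944]]
[[ 0. -0.  1.]
 [-1.  0.  0.]
 [-0. -1. -0.]]
```

```bash
python3 - <<'E'
from geo import *
from workcell import *
cs=vision.read_camera("scene")
print("hammer handle", back(cs,[(320,320),(350,332),(380,342),(410,354),(440,363)],.02).round(3).tolist(), "pencil",back(cs,[(195,242),(206,275)],.005).round(3).tolist(),"tape",back(cs,[(484,305)],.04).round(3))
phi=np.radians(-15)
bot.reach([.506,.275,.13],ori(phi))
print(get_obs()["joint_pos"].round(2),get_obs()["time_s"])
d=vision.read_camera("wrist");import cv2
cv2.imwrite("pics/w1.png",d["frame"][:,:,::-1])
bot.servo_line([.506,.275,.026],velocity=.12)
hand.move_gripper(.03,50)
o=get_obs();print(o["gripper_width"],o["wrist_force"].round(2),o["position"].round(4),o["time_s"])
bot.servo_line([.506,.275,.11],velocity=.15)
bot.dwell(.2)
o=get_obs();print(o["gripper_width"],o["wrist_force"].round(2),o["position"].round(4),o["time_s"])
d=vision.read_camera("wrist")
cv2.imwrite("pics/w2.png",d["frame"][:,:,::-1])
d=vision.read_camera("side")
cv2.imwrite("pics/sd2.png",d["frame"][120:360,120:480,::-1].repeat(2,0).repeat(2,1))
E
```

```text
hammer handle [[0.322, -0.18], [0.328, -0.248], [0.338, -0.31], [0.344, -0.372], [0.356, -0.428]] pencil [[0.386, 0.242], [0.307, 0.127]] tape [[ 0.535 -0.449]]
[ 0.49  0.42  1.84 -0.    0.89  0.76] 1.575
0.05916120270757945 [-0.28  0.83  5.35] [0.5068 0.2754 0.0271] 3.0083
0.05940386333971832 [-0.76  0.8  -1.9 ] [0.5053 0.2747 0.1088] 3.9167
```

View pics/w2.png

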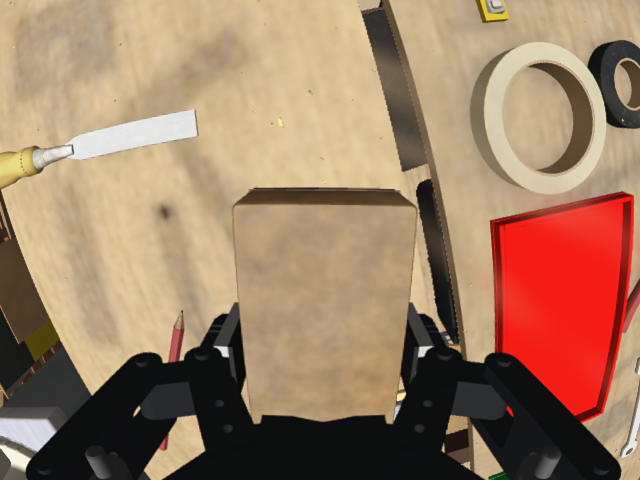

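View pics/sd2.png

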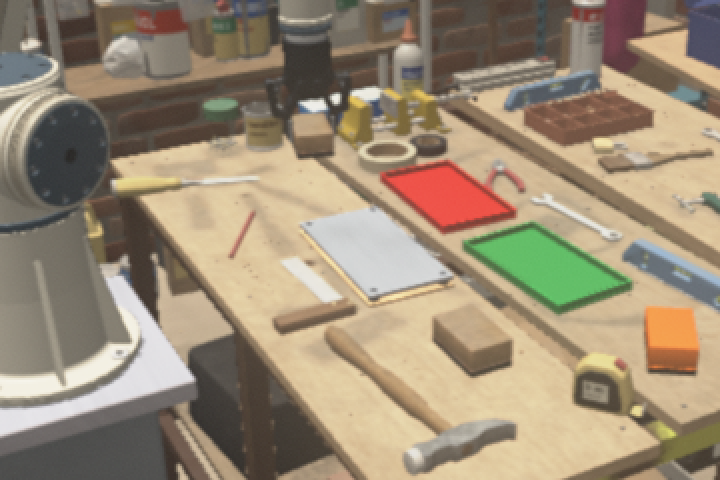

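```bash
cat > rub.py <<'E'
from geo import *
from workcell import *
def F(n=4):
    f=[]
    for _ in range(n):
        bot.dwell(.03); f.append(get_obs()["wrist_force"])
    return np.mean(f,0)
def rub(grab_h,travel_z=.10):
    long=np.radians(86.5); u=np.array([np.cos(long),np.sin(long)]); c=np.array([.480,.017])
    q=ori(long-np.pi/2)
    s=c+.045*u
    bot.reach([*s,travel_z],q)
    z=.020+grab_h
    bot.servo_line([*s,z+.005],velocity=.1)
    bot.dwell(.15); f0=F(); print("base",f0.round(2),get_obs()["position"].round(4))
    z+=.003
    while True:
        bot.servo_line([*s,z],velocity=.02)
        f=F(2)-f0
        print(round(z,4),f.round(2),get_obs()["position"][2].round(4))
        if f[2]>6.5 or z<.02+grab_h-.008: break
        z-=.0005 if f[2]>1 else .001
    for k in (.02,-.045):   # two strokes
        p=c+k*u
        bot.servo_line([*p,z],velocity=.035)
        f=get_obs()["wrist_force"]-f0; g=F(2)-f0
        for h in(f,g): print("drag",(h[:2]@u).round(2),"N",h[2].round(2),"ratio",((h[:2]@u)/h[2]).round(3), h.round(2))
    p=c+0*u
    bot.servo_line([*p,z],velocity=.035)
    f=get_obs()["wrist_force"]-f0; g=F(2)-f0
    for h in(f,g): print("back",(h[:2]@u).round(2),"N",h[2].round(2),"ratio",((h[:2]@u)/h[2]).round(3))
    o=get_obs();print(o["position"].round(4),o["gripper_width"],o["ft_torque"].round(2))
    bot.servo_line([*p,.11],velocity=.15)
    print(get_obs()["time_s"])
E
python3 -c "
from rub import *
rub(.0268)"
```

```text
base [ 0.52  0.3  -2.32] [0.4831 0.062  0.0523]
0.0498 [-0.89 -0.06  0.98] 0.0498
0.0488 [-0.27 -0.48 -0.27] 0.0488
0.0478 [-0.21 -0.76  0.03] 0.0478
0.0468 [ 0.22 -0.86  0.77] 0.0469
0.0458 [-0.84  0.04  5.67] 0.046
0.0453 [-1.66 -0.13  7.59] 0.0455
drag -1.35 N 8.05 ratio -0.168 [-0.64 -1.31  8.05]
drag -1.39 N 8.14 ratio -0.171 [-0.18 -1.38  8.14]
drag 0.5 N 8.8 ratio 0.057 [-2.07  0.63  8.8 ]
drag -0.39 N 7.75 ratio -0.05 [-0.78 -0.34  7.75]
back -0.58 N 7.47 ratio -0.078
back -0.68 N 7.66 ratio -0.089
[0.4802 0.0165 0.0454] 0.05933977198662392 [ 0.06 -0.07 -0.02]
12.7917
```

The static readings after each stroke don't settle it (about 0.05 to 0.17, with inconsistent sign). I need the force during motion, so I'll test polling from a thread while the arm holds still.

```bash
timeout 60 python3 - <<'E'
from workcell import *
import threading,time
print(get_obs()["time_s"])
t=threading.Thread(target=lambda:bot.dwell(.3));t.start()
n=[]
while t.is_alive():
    try: n.append(get_obs()["time_s"])
    except Exception as e: print(repr(e));break
    time.sleep(.002)
t.join();print(len(n),n[:3],n[-3:],get_obs()["time_s"])
E
```

```text
12.7917
1 [13.0917] [13.0917] 13.0917
```

```bash
cat > stream.py <<'E'
from rub import *
def stream(grab_h,press=.0017,N=40,step=.001,vel=.04):
    long=np.radians(86.5); u=np.array([np.cos(long),np.sin(long)]); c=np.array([.480,.017])
    z=.020+grab_h
    bot.servo_line([*c,z+.005],velocity=.12); bot.dwell(.15); f0=F()
    zc=z-press
    bot.servo_line([*c,zc],velocity=.02); f=F(2)-f0
    print("press",f.round(2))
    if not 4<f[2]<16: print("press off"); return
    for sgn,st in((-1,0),(1,-N*step)):
        L=[];t0=get_obs()["time_s"]
        for i in range(1,N+1):
            p=c+(st+sgn*i*step)*u
            bot.servo_line([*p,zc],velocity=vel)
            o=get_obs(); h=o["wrist_force"]-f0; L.append([h[:2]@u,h[2],o["position"][:2]@u,o["time_s"]])
        L=np.array(L); v=np.gradient(L[:,2],L[:,3])
        print("dir",sgn,"T",(L[-1,3]-t0).round(2),"meas v",v.mean().round(4),v.min().round(4),v.max().round(4))
        print("tang",L[:,0].round(1).tolist()); 
        print("mean tang",L[8:,0].mean().round(2),"N",L[8:,1].mean().round(2), "ratio",(L[8:,0].mean()/L[8:,1].mean()).round(3))
    bot.servo_line([*c,.11],velocity=.15);print(get_obs()["time_s"])
E
python3 -c "
from stream import *
stream(.0268)"
```

```text
press [-1.01 -0.61  7.24]
dir -1 T 10.0 meas v -0.004 -0.0041 -0.0038
tang [0.4, 1.0, 0.7, 1.0, 0.9, 1.4, 0.9, 0.3, 0.1, 1.7, 0.2, 0.3, 1.3, 0.3, 0.8, 0.9, 0.4, 0.5, 0.3, 0.8, 1.0, -0.0, 0.7, 0.4, 0.3, 0.6, 0.4, -0.1, 0.5, 0.5, 0.7, 1.1, 0.4, 0.6, 0.6, -0.0, 0.5, 0.1, 0.4, 0.2]
mean tang 0.51 N 6.75 ratio 0.076
dir 1 T 10.0 meas v 0.004 0.0039 0.0041
tang [-0.7, -0.8, -1.3, -1.1, -1.0, -1.9, -0.6, -0.8, -0.0, -0.4, -2.4, -0.6, -1.5, -1.4, -0.7, -0.3, -1.3, -1.5, -0.5, -1.2, -0.5, -1.2, -0.9, -1.0, -0.9, -1.8, -0.1, -1.2, -1.0, -2.0, -0.8, -1.3, -1.5, -0.5, -1.3, -1.5, -1.2, -1.3, -1.2, -0.9]
mean tang -1.07 N 6.91 ratio -0.155
35.1417
```

Backed-off hysteresis gives a consistent ±0.8 N at 6.8 N, a ratio of about 0.12, which means worn. Single short moves turned out to cost 0.25 s each, so I'll use fewer from here. I'll place the left block in red and grasp the right one.

```bash
python3 - <<'E'
from rub import *
import cv2
q=ori(np.radians(87.7))
bot.reach([.680,.199,.10],q)
bot.servo_line([.680,.199,.0325],velocity=.12)
o=get_obs();print(o["position"].round(4),o["wrist_force"].round(1))
hand.move_gripper(.074)
bot.servo_line([.680,.199,.12],velocity=.25)
d=vision.read_camera("side");cv2.imwrite("pics/sd3.png",d["frame"][120:360,120:480,::-1].repeat(2,0).repeat(2,1))
print(get_obs()["time_s"])
bot.reach([.471,-.279,.10],ori(np.radians(-.5)))
hand.move_gripper(.085)
bot.servo_line([.471,-.279,.026],velocity=.15)
hand.move_gripper(.03,50)
o=get_obs();print(o["gripper_width"],o["position"].round(4),o["time_s"])
bot.servo_line([.471,-.279,.10],velocity=.2)
print(get_obs()["gripper_width"],get_obs()["wrist_force"].round(1),get_obs()["time_s"])
E
```

```text
[0.6798 0.1988 0.0321] [ 0.8 -0.3 -1.8]
37.925
0.05943875756872222 [ 0.4718 -0.2795  0.0273] 41.0917
0.0592688724723457 [ 0.7  0.5 -3.2] 41.6083
```

View pics/sd3.png

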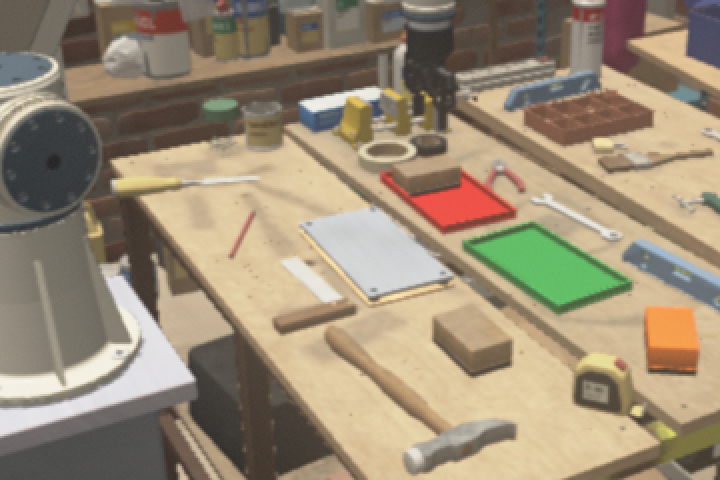

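The left block lies in the red tray at about (425,175). The right block is gripped.

```bash
python3 - <<'E'
from rub import *
h=.0270
long=np.radians(86.5); u=np.array([np.cos(long),np.sin(long)]); c=np.array([.480,.017])
s=c-.03*u
bot.reach([*s,.09],ori(long-np.pi/2))
bot.servo_line([*s,.025+h],velocity=.12); bot.dwell(.15); f0=F()
z=.020+h-.0015
bot.servo_line([*s,z],velocity=.02); f=F(2)-f0; print("press",f.round(2))
if f[2]<5: 
    z-=.0006; bot.servo_line([*s,z],velocity=.02); f=F(2)-f0; print("press",f.round(2))
if 4<f[2]<16:
    e=c+.03*u
    bot.servo_line([*e,z],velocity=.03); g=get_obs()["wrist_force"]-f0;k=F(3)-f0
    print("stroke+",(g[:2]@u).round(2),g[2].round(2),(k[:2]@u).round(2),k[2].round(2))
    for sg in(-1,1):
        L=[]
        b=e if sg<0 else e-.007*u
        for i in range(1,8):
            bot.servo_line([*(b+sg*i*.001*u),z],velocity=.04); w=get_obs()["wrist_force"]-f0; L.append([w[:2]@u,w[2]])
        L=np.array(L);print(sg,L.round(1).tolist(),"mean",L[2:].mean(0).round(2))
bot.servo_line([*c,.10],velocity=.2)
print(get_obs()["time_s"])
E
```

```text
press [-0.04  0.34  8.08]
stroke+ -5.39 8.47 -4.84 7.29
-1 [[1.3, 8.3], [4.8, 7.1], [5.0, 8.0], [4.4, 7.3], [4.7, 7.6], [4.6, 7.7], [5.1, 7.6]] mean [4.77 7.64]
1 [[-1.2, 8.4], [-3.6, 7.4], [-4.3, 8.0], [-5.3, 8.4], [-4.6, 7.2], [-4.2, 8.4], [-6.0, 8.3]] mean [-4.87  8.06]
50.15
```

The right block reads 0.62 in both directions, so it's gritty. Since the same method reads high here, the left block's 0.12 does mean worn. The right block goes to green.

```bash
python3 - <<'E'
from rub import *
import cv2
bot.reach([.682,-.132,.10],ori(np.radians(-87)))
bot.servo_line([.682,-.132,.0325],velocity=.12)
o=get_obs();print(o["position"].round(4),o["wrist_force"].round(1))
hand.move_gripper(.078)
bot.servo_line([.682,-.132,.18],velocity=.25)
bot.reach([.50,0,.28],ori(0))
for n in("scene","wrist"):
    d=vision.read_camera(n);cv2.imwrite(f"pics/{n}9.png",d["frame"][:,:,::-1])
print(get_obs()["time_s"])
E
```

```text
[ 0.6819 -0.1318  0.0322] [-0.3  0.9 -2.6]
54.375
```

View pics/scene9.png

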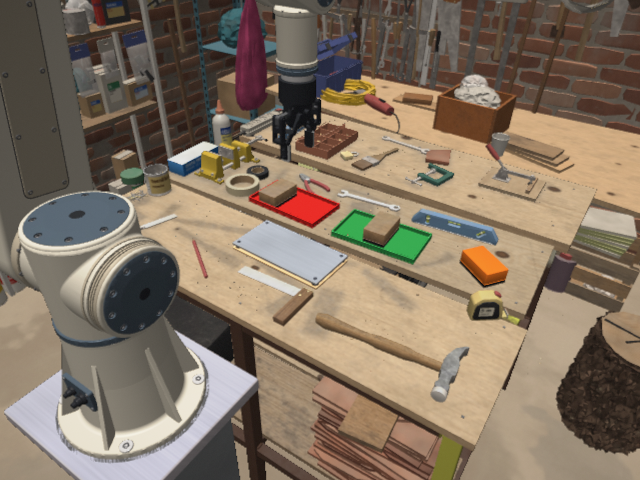

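View pics/wrist9.png

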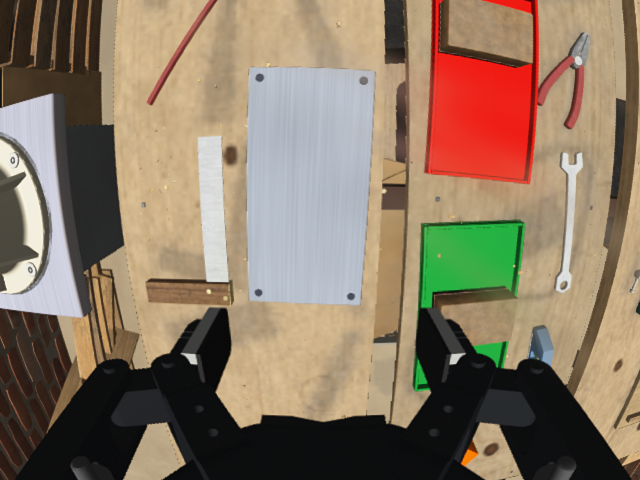

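The left block lies flat in the red tray, near (485,30) in the wrist view. The right one lies flat in the green tray, near (475,315). The tape and pencil haven't moved.

```bash
python3 -c "
from workcell import *
hand_in();print(get_obs()['time_s'])"
```

```text
the job is handed in; nothing more can be done
the job is handed in; nothing more can be done
```

I tested both blocks, sorted them, and handed the job in at about 54 s of the 72 s limit. The left block went in the red tray as worn, and the right block went in the green tray as gritty.

- **Left block:** it dragged with about 0.8 N under a 6.8 N press (ratio about 0.12). My first readings, taken after long strokes, were unclear (0.05 to 0.17, with inconsistent sign). I repeated the test in 1 mm steps in both directions, which took about 22 s.
- **Right block:** it dragged with about 4.8 N under a 7.6 to 8.1 N press (ratio about 0.62, the same both ways). That the same method read high here supports calling the left block worn.
- **Limits:** force could only be read between moves, not during them. The highest press I read was about 9 N, well under 25 N.
- **Final check:** the last pictures show both blocks lying flat inside their trays, the gripper clear of everything, and the tape measure and pencil where they started. I judged this by eye and did not measure the final positions again.

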